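# Refit the control knob on its D-shaft

## Robot

A 6-joint arm with a two-finger parallel gripper is mounted at the origin on a cart in front of the work surface, level with it; the furniture and walls round the work are solid. World frame = base frame: x ahead of the robot, y to its left, z up, the work surface at z = 0. Lengths are in m, angles in rad, forces in N, time in s.
With the tool pointing down it reaches from about 0.3 to 0.875 m from the base axis. Payload 6.4 kg.
Tool frame: the origin (TCP) lies midway between the tips of the shut fingers; the grasp point (between the pads) lies ctrl.grip_depth behind it (ctrl.grip_depth is the distance from the TCP to the grasp point, in m); x points along the fingers, y is the direction in which the jaws open and shut, and the axes are right-handed (so a half turn about x gives the same grasp; the last joint's range is limited). The gripper opens to 85 mm and grips with 20 to 120 N. Pads are 22 mm wide; open, the fingers measure 114 mm over their backs; the gripper's body (76 mm by 85 mm) begins 54 mm behind the grasp point. The pads swing forward as they close: fully open they stand 13 mm farther back than shut.
Start: joints at [-1.391, 0.181, 1.607, -0, 1.354, -0.206], TCP at [0.216, -0.533, 0.231] pointing down, gripper open.
Joint ranges: [-2.99, 2.99], [-0.89, 2.07], [0.3, 2.58], [-1.14, 4.28], [0, 2.63], [-3.12, 3.12]. Speed limits (rad/s): [2.57, 2.57, 3.01, 3.14, 3.14, 3.14].

## Interface

Orientations are given as a unit quaternion [w, x, y, z].
In Python, from bench import ctrl gives the robot as it stands.
- The arm moves only by the shell command python3 -m creep 'ROWS'. ROWS is text: rows parted by semicolons, each of 7 numbers parted by spaces: the opening, from 0 (shut) to 1 (fully open), then the shift along the tool's x, y, z in cm, then the turn, a rotation vector about the tool's x, y, z in rad. In form: claw x y z ax ay az; .... A call has 1 to 10 rows; each row shifts and turns the pose as measured when the row begins, along the tool's axes as they then stand; what a row does not reach is not made up. A row lasts 1/8 s, in which the tool goes at most 62.5 mm and 10.7 degrees, less where a joint would pass 70% of its speed; a pose out of reach is approached as far as the arm can. A call with a gripper value outside its range is refused whole. The fingers move at their own pace and stop on an object; the grip force is fixed at half the most. Time passes only in rows, so rows that do not move let the fingers close. It gives the time, the measured TCP pose, the force and the opening at its end, in the units of the state.
- ctrl.get_obs(): the state, without advancing time (a new reading comes with each control period).
- ctrl.camera(name): name is "scene" or "top" or "wrist"; returns (picture, depth): 384x512x3 uint8, blue, green, red; 384x512 float32, m along the optical axis (not along the pixel's ray), 0 where there is no reading.
- ctrl.calibration(name): a dict with "mtx" (3x3 intrinsics, pixels), "R" (3x3) and "t" (3): a world point X has camera coordinates R X + t; the wrist camera has in their place "tool_from_camera" (4x4, takes a point from camera to tool coordinates, whose origin is the TCP and whose axes are the tool frame's). Camera axes: x right, y down, z forward; pixel columns grow to the right and rows downward; lengths in m; the calibration is good to about 2 mm. A picture is of the moment at which its call begins: read the wrist's pose just before it. calibration takes no time and is no camera call.
- ctrl.hand_in(): hands the job in, once; it reports no verdict.
Trained networks look in the newest picture that a camera, given by its name, has taken for a name from the list of things; names that differ only in an ending like _2 or _b are one class to them, and where a whole thing is asked for, a point or a joint stands for the part that bears it (a point fixed in the world has none). Each returns a list of dicts, best first, with "confidence" (0 to 1); they miss things now and then, are a little off and sometimes report something else, mostly with a low value. They report only what shows in the picture. A call takes as long as a camera call. They do not tell look-alikes from the thing itself.
- ctrl.find_in(query, camera): "rect" ([left, top, right, bottom] in pixels, round what is visible of it).
The state is a dict: "time_s": time; "q": joint angles; "dq": joint speeds; "joint_efforts": joint torques, N m; "eef_pos": TCP position; "eef_rot": TCP orientation; "wrist_force": force on the tool from outside, world axes, zero at the start; "torque": the same for the moment, N m; "opening": opening from 0.0 (shut) to 1.0 (fully open).
Only numpy, scipy, OpenCV 4.12 (cv2) and the standard library are available. Lean on these libraries where they do the work, as an engineer would, in place of code of your own. Each camera call takes 0.05 s, during which the arm holds its last target.

## Task

The knob has come off the speed control on the work table. Pick it up, feel for the angle at which its D-shaped bore slips over the sprung D-shaft, and push it fully home until it snaps on, gently: do not drive the shaft down to its hard stop. Then turn the knob so that its pointer nose stands at the long bold off mark, let go of it, and leave the other things on the table where they are.

Things in the scene. Friction and masses are not known exactly. Their poses are not given: they have to be found in the camera images.
- control_box: Speed control, a flat grey enclosure 130 (x) x 110 (y) x 50 mm high, fixed to the table; origin under its centre, z up. A sprung steel D-shaft stands upright at the centre of its top.
- shaft_tip (a point): Centre of the D-shaft's top face at rest, 82 mm above the table; axes of the box: they do NOT turn with the shaft. Shaft 18 mm across, flat 2 mm from its axis, square top edge. The flat faces somewhere 0.4 to 1.5 rad anticlockwise (from above) of the off mark, not measured. The shaft turns stiffly (0.15 N m), so it stays put while the knob is turned on it under 5 N.
- shaft_collar (a point): Centre of the top of the shaft's round collar (28 mm across), on which the knob sits when home: 18 mm below the tip, at rest 14 mm above the box. Shaft, collar and this point are sprung: they go straight down against 2 N per mm and hit a hard stop at 10 mm. Two spring balls in the shaft's sides resist the knob with about 3 to 9 N from about 8 mm above home, then snap into its groove in the last 3 mm.
- off_mark (a point): Middle of the off mark, a long bold black raised bar on top of the box, 47 mm from the shaft's axis along the box's own +x axis; the finer ticks lie mostly to its +y side.
- knob_grip (a point): Loose black knob, 70 g, 49 mm high, standing bore down on the table; this point lies on its axis, 43 mm above its underside (107 mm above the table when home). x along the grip bar to the pointer nose, z up. Grip bar: 14 mm thick (y), 21 to 49 mm above the underside, x from -21 to +15 mm, then the nose, 7 mm thick, to +23 mm; a bright line on top. Skirt below: 51 mm across, 21 mm high.
- knob_bore (a point): Centre of the knob's underside, the mouth of its blind bore, 19.4 mm across and 19 mm deep: a 2.5 mm funnel, round for the first 5 mm, D-shaped above, flat 2.8 mm from the axis on the nose side. The round mouth slips over the shaft at any angle and rests after 5 mm; it drops on only when the nose points the way the shaft's flat faces, within about 0.1 rad, so turn it under light pressure.
- knob_nose (a point): Tip of the knob's pointer nose, 23 mm along the knob's x axis from knob_grip, 43 mm above the knob's underside. Once home, the knob has about 0.1 rad of play on the shaft either way, and springs back by about that much when let go after a turn.
- whetstone: Bystander: worn grey whetstone, 33 x 68 x 27 mm, lying on the table; origin under its centre.
- sanding_block: Bystander: brown sanding block, 52 x 92 x 32 mm; origin under its centre.
- spare_collet: Bystander: grey steel collet standing on end, 25 mm across, 40 mm high; origin under its centre.
Mind the look-alikes: they are no part of the job. There is more than one size of the part that bears knob_grip; the job needs the smallest.

How it is judged:
By the outcome, as a careful person would: the job done as asked, in the order asked, and still so for the second after the job is handed in, with the robot touching nothing.
It also fails if it takes over 72 s, if anything falls off the work surface, if the arm or the gripper's body presses on something with over 40 N, if the wrist force passes 120 N, or if a joint passes its speed limit or range.

## Working session

There is one attempt and no reset: what is moved stays moved. The work goes in short steps, Python scripts to look and compute and a shell command to move; the robot and the scene stay as the last step left them, time stands still between calls to the robot, and variables do not carry over. Pictures are saved under pics/ and viewed, and the job is handed in when it is done.

```bash
ls; mkdir -p pics; cat > h.py <<'E'
import numpy as np, cv2
from scipy.spatial.transform import Rotation as Ro
from bench import ctrl
def pose():
    o=ctrl.get_obs(); q=o['eef_rot']; return np.array(o['eef_pos']),Ro.from_quat([q[1],q[2],q[3],q[0]]).as_matrix()
def cloud(name,depth,p=None):
    c=ctrl.calibration(name); K=np.array(c['mtx']); h,w=depth.shape
    u,v=np.meshgrid(np.arange(w),np.arange(h))
    P=np.stack([(u-K[0,2])/K[0,0]*depth,(v-K[1,2])/K[1,1]*depth,depth],-1)
    if 'R' in c: return (P-np.array(c['t']))@np.array(c['R'])
    T=np.array(c['tool_from_camera']); P=P@T[:3,:3].T+T[:3,3]
    return P@p[1].T+p[0]
def proj(name,X,p=None):
    c=ctrl.calibration(name); K=np.array(c['mtx']); X=np.atleast_2d(X)
    if 'R' in c: Y=X@np.array(c['R']).T+np.array(c['t'])
    else:
        T=np.array(c['tool_from_camera']); Y=((X-p[0])@p[1]-T[:3,3])@T[:3,:3]
    Y=Y@K.T; return Y[:,:2]/Y[:,2:]
E
python3 - <<'E'
from h import *
print(ctrl.get_obs(), ctrl.grip_depth)
for n in ['top','scene']:
    im,d=ctrl.camera(n); cv2.imwrite(f'pics/{n}0.png',im); np.save(n+'0.npy',d)
    for q in ['knob_grip','control_box','off_mark','shaft_tip']+(['whetstone','sanding_block','spare_collet'] if n=='top' else []):
        for r in ctrl.find_in(q,n): print(n,q,np.round(r['rect']),round(r['confidence'],2))
E
```

```text
pics
{'time_s': 0.0, 'q': array([-1.39132969e+00,  1.81536278e-01,  1.60803767e+00,  6.38155764e-07,
        1.35377720e+00, -2.06312469e-01]), 'dq': array([ 0.00110075, -0.00145973,  0.00138901, -0.00088305,  0.00160873,
        0.00089087]), 'joint_efforts': array([-1.48017993e-03, -4.44874191e+01, -3.51335120e+01, -5.83077217e-04,
        8.92473880e-03, -5.44016970e-06]), 'eef_pos': array([ 0.21626927, -0.53217381,  0.23037249]), 'eef_rot': array([ 0.13492754,  0.69400138,  0.13617086, -0.69398425]), 'wrist_force': array([-0.49501575,  0.50853036, -0.80143445]), 'torque': array([-0.01666813, -0.00184894,  0.00584688]), 'opening': 0.9978167155290862} 0.0187
top knob_grip [154. 254. 178. 275.] 0.87
top knob_grip [207. 176. 259. 236.] 0.74
top knob_grip [156. 224. 173. 242.] 0.57
top knob_grip [139. 187. 166. 209.] 0.57
top control_box [206. 178. 260. 234.] 0.8
top off_mark [206. 178. 260. 235.] 0.87
top shaft_tip [209. 179. 262. 232.] 0.93
top whetstone [317. 200. 339. 219.] 0.53
top whetstone [155. 221. 175. 238.] 0.16
top sanding_block [260. 128. 288. 154.] 0.61
top sanding_block [208. 177. 260. 234.] 0.31
scene knob_grip [197. 252. 231. 296.] 0.96
scene knob_grip [139. 224. 170. 257.] 0.89
scene knob_grip [176. 242. 200. 271.] 0.61
scene control_box [219. 194. 265. 238.] 0.6
scene control_box [176. 244. 199. 273.] 0.29
scene off_mark [220. 197. 263. 238.] 0.6
scene shaft_tip [221. 195. 264. 239.] 0.75
```

```bash
python3 - <<'E'
import cv2
a=cv2.imread('pics/top0.png');b=cv2.imread('pics/scene0.png')
cv2.imwrite('pics/top0b.png',cv2.resize(a[110:290,120:360],None,fx=3.3,fy=3.3,interpolation=2))
cv2.imwrite('pics/sc0b.png',cv2.resize(b[160:310,100:360],None,fx=3,fy=3,interpolation=2))
E
```

```text
(no output)
```

View pics/top0b.png

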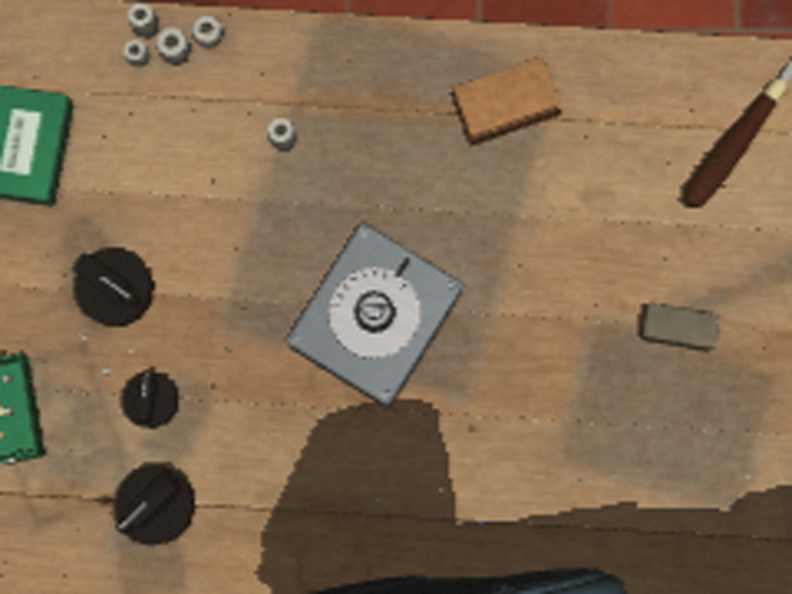

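View pics/sc0b.png

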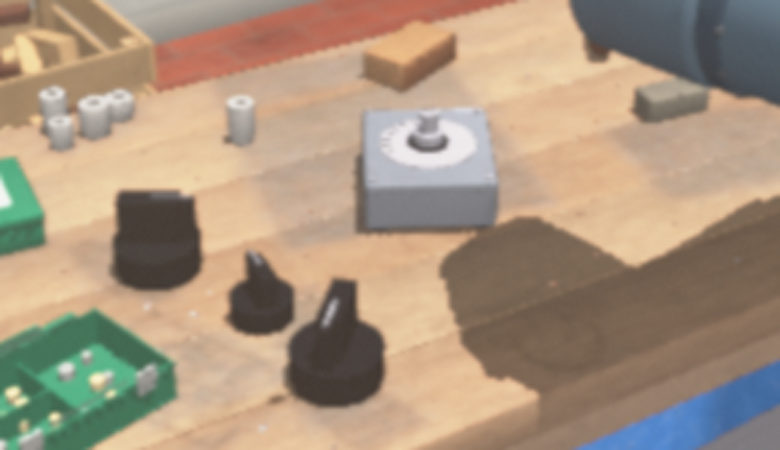

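View pics/scene0.png

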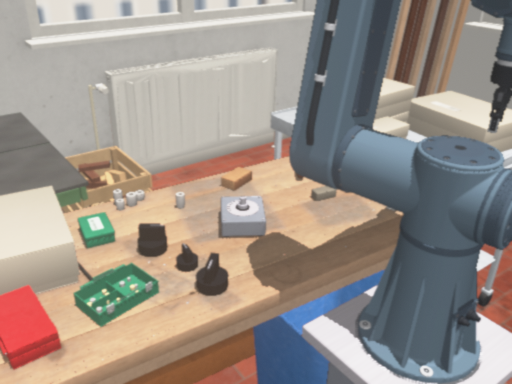

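The smallest knob is the middle of the three at top pixel ~(165,231). The box is centred at ~(234,204), and its off mark is the bold bar at ~(242,190), up and right of the shaft. Next I measure these from depth.

```bash
python3 - <<'E'
from h import *
d=np.load('top0.npy'); im=cv2.imread('pics/top0.png'); C=cloud('top',d)
c=ctrl.calibration('top'); print(np.round(c['R'],3),np.round(c['t'],3),c['mtx'])
def pts(l,t,r,b,lo,hi):
    P=C[t:b,l:r].reshape(-1,3); P=P[(P[:,2]>lo)&(P[:,2]<hi)]; return P
for nm,bx,lo,hi in [('box',(204,172,264,238),.035,.06),('shaft',(225,195,245,213),.055,.1),('knob all',(152,218,180,246),.012,.06),('knob bar',(152,218,180,246),.035,.06),('knob skirt',(152,218,180,246),.012,.027),('kn2',(139,183,169,212),.03,.1),('kn3',(150,246,184,280),.03,.1)]:
    P=pts(*bx,lo,hi); print(nm,len(P),P.mean(0).round(4),P.min(0).round(4),P.max(0).round(4), cv2.minAreaRect((P[:,:2]*1000).astype(np.float32)))
# off mark dark pixels on box
m=(im.max(2)<70)&(abs(C[...,2]-.05)<.01); m[:,:204]=0;m[:,264:]=0;m[:172]=0;m[238:]=0
ys,xs=np.nonzero(m); print(list(zip(xs,ys)),C[m].round(3)[:12])
E
```

```text
[[-0.012 -1.     0.005]
 [-0.984  0.011 -0.178]
 [ 0.178 -0.007 -0.984]] [-0.004  0.568  1.328] [[464.04989213   0.         249.70557696]
 [  0.         464.04989213 187.50428855]
 [  0.           0.           1.        ]]
box 1555 [0.5171 0.0392 0.0492] [ 0.4368 -0.0383  0.0355] [0.599  0.1165 0.0597] ((518.8101806640625, 39.50263977050781), (111.16106414794922, 130.86422729492188), 57.37942123413086)
shaft 94 [0.5158 0.0385 0.0658] [0.4945 0.0064 0.055 ] [0.5395 0.0626 0.0865] ((516.8984985351562, 34.5467529296875), (55.69379425048828, 44.703189849853516), 89.3295669555664)
knob all 223 [0.4444 0.2433 0.0291] [0.4203 0.2227 0.0122] [0.4686 0.2704 0.0551] ((444.5347900390625, 246.5977020263672), (47.5973014831543, 48.409786224365234), 89.40618133544922)
knob bar 73 [0.444  0.2444 0.0473] [0.4245 0.2364 0.0353] [0.4658 0.2531 0.0551] ((445.26153564453125, 244.9782257080078), (14.259132385253906, 41.31093978881836), 82.7094955444336)
knob skirt 139 [0.4448 0.2431 0.0195] [0.4203 0.2227 0.0122] [0.4686 0.2704 0.0269] ((444.5347900390625, 246.5977020263672), (47.5973014831543, 48.409786
[... 1569 characters left out ...]
(np.int64(210), np.int64(216)), (np.int64(212), np.int64(217)), (np.int64(215), np.int64(219)), (np.int64(218), np.int64(221)), (np.int64(220), np.int64(222)), (np.int64(244), np.int64(222)), (np.int64(223), np.int64(224)), (np.int64(242), np.int64(225)), (np.int64(226), np.int64(226)), (np.int64(228), np.int64(227)), (np.int64(229), np.int64(228)), (np.int64(231), np.int64(229)), (np.int64(234), np.int64(231)), (np.int64(236), np.int64(232))] [[0.567 0.009 0.052]
 [0.563 0.012 0.055]
 [0.564 0.009 0.051]
 [0.561 0.012 0.052]
 [0.558 0.015 0.049]
 [0.555 0.015 0.051]
 [0.534 0.048 0.052]
 [0.534 0.045 0.052]
 [0.534 0.033 0.049]
 [0.533 0.03  0.054]
 [0.531 0.027 0.052]
 [0.524 0.024 0.055]]
```

```bash
cat >> h.py <<'E'
def togo(target,jaw=None):
    """target TCP world; jaw = world angle of tool y axis (mod pi)"""
    p,R=pose(); d=(np.array(target)-p)*100
    cur=np.arctan2(R[1,1],R[0,1]); 
    down=Ro.align_vectors([[0,0,-1]],[R[:,0]])[0].as_rotvec()
    print('pos',p.round(4),'jaw',round(cur,4),'tiltfix tool',(R.T@down).round(4))
    print('world delta cm',d.round(2),'tool cm',(R.T@d).round(2))
    if jaw is not None:
        e=(jaw-cur+np.pi/2)%np.pi-np.pi/2; print('turn ax',round(-e,4))
def st():
    o=ctrl.get_obs(); p,R=pose(); print('t',round(o['time_s'],2),'p',p.round(4),'jaw',round(np.arctan2(R[1,1],R[0,1]),4),'F',np.round(o['wrist_force'],2),'T',np.round(o['torque'],3),'open',round(o['opening'],3),'q6',round(o['q'][5],3))
E
python3 - <<'E'
from h import *
print(np.round(ctrl.calibration('wrist')['tool_from_camera'],3))
print(pose()[1].round(3)); togo([0.42,0.244,0.25],np.pi/2)
E
```

```text
[[-0.001 -0.257  0.966 -0.143]
 [ 1.     0.     0.001 -0.   ]
 [-0.     0.966  0.257 -0.065]
 [ 0.     0.     0.     1.   ]]
[[ 0.     0.376 -0.927]
 [-0.    -0.927 -0.376]
 [-1.     0.     0.   ]]
pos [ 0.2164 -0.5327  0.2313] jaw -1.185 tiltfix tool [ 0.  0. -0.]
world delta cm [20.36 77.67  1.87] tool cm [ -1.87 -64.3  -48.09]
turn ax 0.3858
```

```bash
python3 -m creep '1 0 0 0 0.13 0 0; 1 0 0 0 0.13 0 0; 1 0 0 0 0.126 0 0; 1 -0.5 -4 -1.5 0 0 0; 1 -0.5 -5 -1.5 0 0 0; 1 -0.5 -5 -1.5 0 0 0;1 0 -5 -1.5 0 0 0;1 0 -5 -1.5 0 0 0;1 0 -5 -1.5 0 0 0;1 0 -5 -1.5 0 0 0'
python3 -c "
from h import *
st();togo([0.42,0.244,0.25],np.pi/2)"
```

```text
time_s: 1.9
eef_pos: [0.328, -0.1881, 0.247]
eef_rot: [-0.006, 0.708, -0.008, -0.706]
wrist_force: [0.3, -0.0, 0.5]
opening: 1.002
t 1.9 p [ 0.328  -0.1881  0.247 ] jaw -1.5915 F [ 0.35 -0.01  0.54] T [ 0.012 -0.057  0.006] open 1.002 q6 0.754
pos [ 0.328  -0.1881  0.247 ] jaw -1.5915 tiltfix tool [-0.     -0.0031 -0.003 ]
world delta cm [ 9.2  43.21  0.3 ] tool cm [ -0.4  -43.39  -8.3 ]
turn ax -0.0207
```

```bash
python3 -m creep '1 0 -5 -1 -0.02 0 0;1 0 -5 -1 0 0 0;1 0 -5 -1 0 0 0;1 0 -5 -1 0 0 0;1 0 -5 -1 0 0 0;1 0 -5 -1 0 0 0;1 0 -5 -1 0 0 0;1 0 -5 -1 0 0 0;1 0 -3.4 -1 0 0 0;1 0 0 0 0 0 0'
cat > look.py <<'E'
import sys
from h import *
n=sys.argv[1]; p=pose(); im,d=ctrl.camera('wrist'); cv2.imwrite(f'pics/{n}.png',im); np.savez(n+'.npz',d=d,p=p[0],R=p[1])
E
python3 look.py w1; python3 -c "
from h import *
st();togo([0.42,0.244,0.25],np.pi/2)
for r in ctrl.find_in('knob_nose','wrist')+ctrl.find_in('knob_grip','wrist'): print(r)"
```

```text
time_s: 3.15
eef_pos: [0.4212, 0.2636, 0.2491]
eef_rot: [0.003, 0.712, -0.0, -0.702]
wrist_force: [0.2, -0.7, 0.9]
opening: 1.002
t 3.2 p [0.4209 0.2626 0.249 ] jaw -1.5671 F [-0.25 -0.89  0.57] T [0.035 0.022 0.018] open 1.001 q6 1.894
pos [0.4209 0.2626 0.249 ] jaw -1.5671 tiltfix tool [-0.     -0.0145 -0.0058]
world delta cm [-0.09 -1.86  0.1 ] tool cm [-0.09  1.86  0.1 ]
turn ax 0.0037
{'rect': [248.7, 113.2, 292.2, 161.9], 'confidence': 0.98}
{'rect': [203.3, 0.4, 271.1, 74.6], 'confidence': 0.97}
{'rect': [245.7, 188.6, 307.2, 251.6], 'confidence': 0.69}
{'rect': [250.0, 115.7, 291.3, 163.0], 'confidence': 0.95}
{'rect': [202.7, 0.0, 275.7, 74.6], 'confidence': 0.91}
{'rect': [244.4, 187.8, 302.2, 252.9], 'confidence': 0.79}
```

View pics/w1.png

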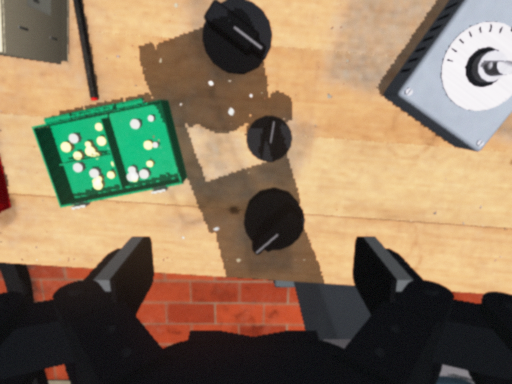

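```bash
cat > kn.py <<'E'
import sys
from h import *
n=sys.argv[1]; g=np.load(n+'.npz'); C=cloud('wrist',g['d'],(g['p'],g['R'])); im=cv2.imread(f'pics/{n}.png')
cx,cy,h=int(sys.argv[2]),int(sys.argv[3]),int(sys.argv[4]); z0=float(sys.argv[5]) if len(sys.argv)>5 else 0
cv2.imwrite(f'pics/{n}z.png',cv2.resize(im[max(cy-h,0):cy+h,cx-h:cx+h],(560,560),interpolation=2))
W=C[max(cy-h,0):cy+h,cx-h:cx+h]; I=im[max(cy-h,0):cy+h,cx-h:cx+h]
z=W[...,2]-z0
for nm,m in [('bar',(z>.04)&(z<.06)),('top edge skirt',(z>.015)&(z<.03)),('line',(z>.04)&(z<.06)&(I.min(2)>95))]:
    P=W[m]; 
    if len(P)>4: print(nm,len(P),P.mean(0).round(4),cv2.minAreaRect((P[:,:2]*1000).astype(np.float32)))
E
python3 kn.py w1 270 138 30
```

```text
bar 535 [0.447  0.2456 0.0492] ((448.28082275390625, 245.19290161132812), (14.07143497467041, 43.914390563964844), 81.92214965820312)
top edge skirt 1066 [0.4493 0.2457 0.0217] ((448.1925048828125, 245.0676727294922), (48.533565521240234, 50.22784423828125), 0.5667855739593506)
line 21 [0.4557 0.2439 0.0499] ((446.0203857421875, 246.4193572998047), (2.679074287414551, 39.68121337890625), 74.42801666259766)
```

View pics/w1z.png

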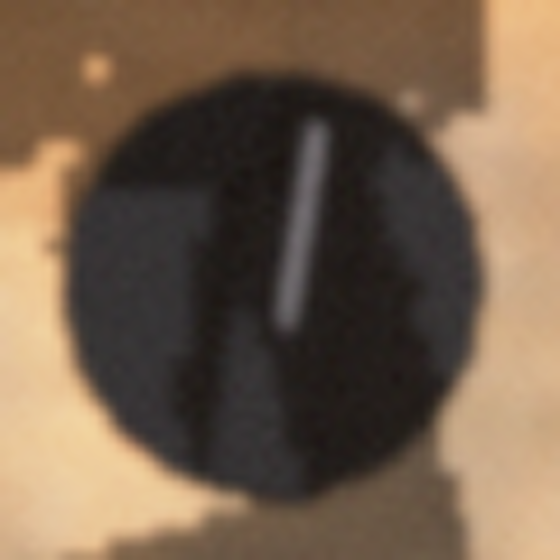

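```bash
python3 -m creep '1 0 1.7 -2.6 0.145 -0.014 -0.006;1 5 0 0 0 0 0;1 5 0 0 0 0 0;1 4 0 0 0 0 0;1 0 0 0 0 0 0;1 0 0 0 0 0 0'
python3 look.py w2; python3 -c "
from h import *
st();togo([0.447,0.245,0.026],-1.712)
g=np.load('w2.npz');print(proj('wrist',[[.447,.245,.049]],(g['p'],g['R'])))"
```

```text
time_s: 4.05
eef_pos: [0.4507, 0.2372, 0.1107]
eef_rot: [-0.057, 0.708, -0.055, -0.702]
wrist_force: [-1.1, 0.3, 0.4]
opening: 0.999
t 4.1 p [0.4506 0.2373 0.1108] jaw -1.7287 F [-0.13 -0.11 -0.27] T [ 0.005  0.024 -0.019] open 0.996 q6 1.98
pos [0.4506 0.2373 0.1108] jaw -1.7287 tiltfix tool [-0.     -0.0078  0.0029]
world delta cm [-0.36  0.77 -8.48] tool cm [ 8.47 -0.68  0.54]
turn ax -0.0167
[[242.48585317 211.08129674]]
```

View pics/w2.png

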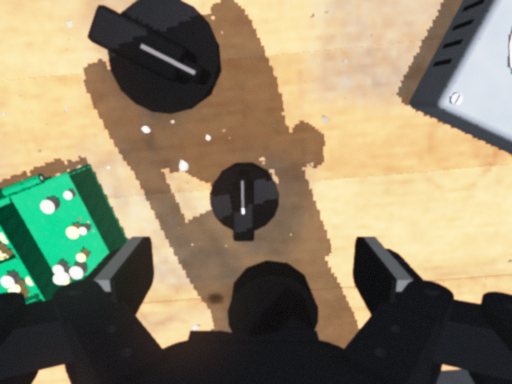

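```bash
python3 kn.py w2 244 202 42;  python3 -m creep '1 3 -0.68 0.54 -0.016 -0.008 0.003;1 3 0 0 0 0 0;1 0 0 0 0 0 0;1 0 0 0 0 0 0'
python3 -c "
from h import *
st();togo([0.447,0.245,0.026],-1.712)"
```

```text
bar 1292 [0.4478 0.2449 0.049 ] ((448.3766784667969, 244.90757751464844), (13.884683609008789, 43.80954360961914), 81.0041275024414)
top edge skirt 2435 [0.4497 0.2443 0.0217] ((448.1638488769531, 245.2440185546875), (50.084022521972656, 48.404232025146484), 78.81634521484375)
line 114 [0.4553 0.2437 0.0497] ((456.0500793457031, 243.14801025390625), (2.6467411518096924, 22.40190887451172), 80.60850524902344)
time_s: 4.6
eef_pos: [0.4535, 0.2466, 0.0588]
eef_rot: [-0.052, 0.71, -0.048, -0.7]
wrist_force: [0.6, 0.2, -0.5]
opening: 1.007
t 4.6 p [0.4535 0.2466 0.0588] jaw -1.7126 F [ 0.56  0.2  -0.52] T [-0.019 -0.031  0.015] open 1.007 q6 1.981
pos [0.4535 0.2466 0.0588] jaw -1.7126 tiltfix tool [-0.     -0.0141  0.0059]
world delta cm [-0.65 -0.16 -3.28] tool cm [3.27 0.27 0.67]
turn ax -0.0006
```

```bash
python3 -m creep '1 1.6 0.25 0.63 0.018 -0.014 0.006;1 1.2 0 0 0 0 0;1 0 0 0 0 0 0;1 0 0 0 0 0 0'
python3 -c "
from h import *
st();togo([0.4474,0.245,0.0255],-1.73)"
```

```text
time_s: 5.1
eef_pos: [0.4485, 0.2454, 0.0315]
eef_rot: [-0.057, 0.706, -0.057, -0.704]
wrist_force: [-0.5, 0.2, 0.4]
opening: 0.995
t 5.1 p [0.4485 0.2454 0.0315] jaw -1.7321 F [-0.46  0.22  0.37] T [ 0.008  0.003 -0.046] open 0.995 q6 2.0
pos [0.4485 0.2454 0.0315] jaw -1.7321 tiltfix tool [ 0.     -0.0029  0.0014]
world delta cm [-0.11 -0.04 -0.6 ] tool cm [0.6  0.06 0.11]
turn ax -0.0021
```

```bash
python3 -m creep '1 0.6 0.06 0.1 0 0 0;1 0 0 0 0 0 0;0 0 0 0 0 0 0;0 0 0 0 0 0 0;0 0 0 0 0 0 0;0 0 0 0 0 0 0;0 0 0 0 0 0 0;0 0 0 0 0 0 0'
python3 -c "
from h import *
st();togo([0.4474,0.245,0.0255],-1.73)"
```

```text
time_s: 6.1
eef_pos: [0.448, 0.2451, 0.0258]
eef_rot: [-0.057, 0.706, -0.056, -0.703]
wrist_force: [-0.8, 0.2, -0.5]
opening: 0.155
t 6.1 p [0.448  0.2451 0.0258] jaw -1.7319 F [-0.83  0.23 -0.55] T [-0.009  0.039  0.022] open 0.155 q6 2.0
pos [0.448  0.2451 0.0258] jaw -1.7319 tiltfix tool [-0.     -0.004   0.0019]
world delta cm [-0.06 -0.01 -0.03] tool cm [0.03 0.02 0.05]
turn ax -0.0019
```

```bash
python3 -m creep '0 -3 0 0 0 0 0;0 -5 0 0 0 0 0;0 -5 0 0 0 0 0;0 -4 0 0 0 0 0;0 0 4 0 -0.14 0 0;0 0 4 0 -0.14 0 0;0 0 4 0 -0.14 0 0;0 0 4 0 -0.14 0 0;0 0 3 0 0 0 0;0 0 0 0 0 0 0'
python3 look.py w3; python3 -c "
from h import *
st();togo([0.45,0.0,0.19],-1.17)"
```

```text
time_s: 7.35
eef_pos: [0.4672, 0.0544, 0.2008]
eef_rot: [0.148, 0.693, 0.147, -0.69]
wrist_force: [-0.2, 0.4, 0.1]
opening: 0.148
t 7.4 p [0.4666 0.0553 0.2006] jaw -1.1504 F [-1.15 -0.29 -0.61] T [ 0.017 -0.003  0.054] open 0.151 q6 1.014
pos [0.4666 0.0553 0.2006] jaw -1.1504 tiltfix tool [ 0.     -0.0029 -0.001 ]
world delta cm [-1.66 -5.53 -1.06] tool cm [1.06 4.37 3.78]
turn ax 0.0196
```

View pics/w3.png

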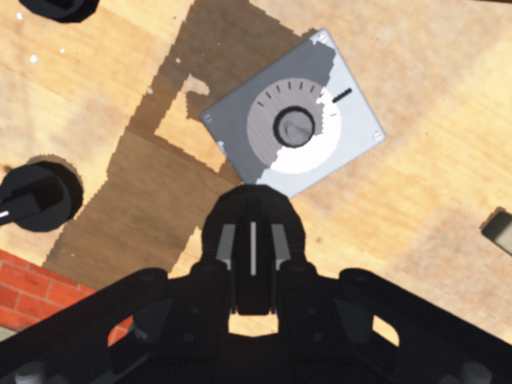

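```bash
cat > sh.py <<'E'
import sys
from h import *
n=sys.argv[1]; g=np.load(n+'.npz'); p=(g['p'],g['R']); C=cloud('wrist',g['d'],p); im=cv2.imread(f'pics/{n}.png'); z=C[...,2]
reg=np.zeros(z.shape,bool); l,t,r,b=map(int,sys.argv[2:6]); reg[t:b,l:r]=1
for nm,lo,hi in [('tip',.078,.088),('collar',.060,.070),('box',.045,.054)]:
    P=C[reg&(z>lo)&(z<hi)]; c,rad=cv2.minEnclosingCircle((P[:,:2]*1000).astype(np.float32))
    print(nm,len(P),P.mean(0).round(4),np.round(c,2),round(rad,2)); 
    if nm!='collar': print(cv2.minAreaRect((P[:,:2]*1000).astype(np.float32)))
m=reg&(im.max(2)<45)&(abs(z-.05)<.006); 
k,lab,sta,cen=cv2.connectedComponentsWithStats(m.astype(np.uint8))
for i in range(1,k):
    if sta[i,4]>15: P=C[lab==i]; print('dark',sta[i],P.mean(0).round(4),cv2.minAreaRect((P[:,:2]*1000).astype(np.float32)))
cx,cy=int(sys.argv[6]),int(sys.argv[7]); cv2.imwrite(f'pics/{n}z.png',cv2.resize(im[cy-40:cy+40,cx-50:cx+70],(780,520),interpolation=2))
E
python3 sh.py w3 195 20 395 190 295 120
```

```text
tip 281 [0.5172 0.0397 0.0826] [519.7   39.62] 9.02
((516.4703369140625, 39.538917541503906), (10.986934661865234, 17.88398551940918), 1.6859784126281738)
collar 533 [0.522  0.0411 0.0646] [520.1  39.6] 13.94
box 16458 [0.5265 0.0416 0.0512] [521.18  40.22] 82.66
((519.9730834960938, 39.34703826904297), (110.28960418701172, 130.34579467773438), 57.604976654052734)
dark [286 108  18   4  31] [0.5336 0.0457 0.0547] ((533.697509765625, 45.046302795410156), (2.351412534713745, 14.469829559326172), 27.45018196105957)
dark [276 111   9  10  20] [0.5237 0.0543 0.0546] ((523.97802734375, 54.33890151977539), (1.7887367010116577, 10.005232810974121), 75.75025177001953)
```

View pics/w3z.png

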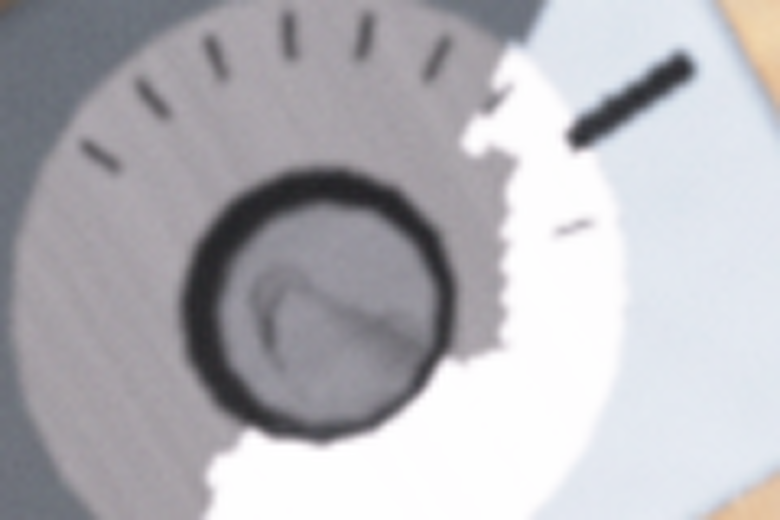

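```bash
cat > held.py <<'E'
import sys
from h import *
n=sys.argv[1]; g=np.load(n+'.npz'); p=(g['p'],g['R']); C=cloud('wrist',g['d'],p); im=cv2.imread(f'pics/{n}.png')
T=(C-p[0])@p[1]; reg=np.zeros(T.shape[:2],bool); reg[170:330,180:320]=1
# bright line on top of the bar and skirt
x=T[...,0]
m=reg&(abs(T[...,1])<.0095)&(x<-.014)&(x>-.032); P=T[m]; print('bar',len(P),P.mean(0).round(4),cv2.minAreaRect((P[:,1:]*1000).astype(np.float32)))
m=reg&(x<.010)&(x>.0)&(abs(T[...,1])<.03); P=T[m]
print('skirt',len(P),P.mean(0).round(4),P.min(0).round(4),P.max(0).round(4)); c,r=cv2.minEnclosingCircle((P[:,1:]*1000).astype(np.float32)); print(c,r)
L=m=reg&(x<-.014)&(x>-.032)&(im.min(2)>110)&(abs(T[...,1])<.004); P=T[L]; print('line',len(P),P.mean(0).round(4),P.min(0).round(4),P.max(0).round(4),cv2.minAreaRect((P[:,1:]*1000).astype(np.float32)))
E
python3 held.py w3
python3 - <<'E'
from h import *
g=np.load('w3.npz'); C=cloud('wrist',g['d'],(g['p'],g['R'])); z=C[...,2]
m=np.zeros(z.shape,bool); m[90:165,255:340]=1; P=C[m&(z>.08)&(z<.086)][:,:2]-[.5197,.0396]
from scipy.optimize import minimize
# flat angle: max extent along direction minimal
for a in np.arange(-.3,.35,.05): print(round(a,2), np.round(np.sort(P@[np.cos(a),np.sin(a)])[[-1,-4,-10]]*1000,2))
print(len(P))
E
```

```text
bar 3582 [-0.0235 -0.0001 -0.002 ] ((-0.07213783264160156, -0.7080669403076172), (18.97199058532715, 43.785282135009766), 0.37313327193260193)
skirt 2499 [ 0.0041 -0.0001 -0.013 ] [ 0.0002 -0.0253 -0.0245] [0.01   0.0251 0.0052]
(-0.18004925549030304, 0.04951249063014984) 25.320791244506836
line 198 [-0.0242 -0.0001 -0.0092] [-0.0257 -0.0007 -0.0197] [-0.0227  0.0004  0.0025] ((-0.15652817487716675, -8.563396453857422), (22.18292999267578, 1.1918967962265015), 89.9764633178711)
-0.3 [4.35 3.84 3.22]
-0.25 [4.04 3.55 2.86]
-0.2 [3.71 3.26 2.64]
-0.15 [3.38 2.96 2.33]
-0.1 [3.03 2.65 2.17]
-0.05 [2.68 2.33 1.98]
-0.0 [2.39 2.18 1.97]
0.05 [2.39 2.25 2.01]
0.1 [2.71 2.47 2.06]
0.15 [3.12 2.75 2.29]
0.2 [3.54 3.01 2.43]
0.25 [3.95 3.38 2.64]
0.3 [4.35 3.74 2.93]
276
```

```bash
python3 -m creep '0 0 0 0 0.13 -0.003 0;0 0 0 0 0.13 0 0;0 0 0 0 0.13 0 0;0 0 1.5 -2.6 0 0 0;0 2 0 -2.6 0 0 0;0 0 0 0 0 0 0;0 0 0 0 0 0 0'
python3 -c "
from h import *
st();togo([0.5199,0.0396,0.125],-1.546)"
```

```text
time_s: 8.28
eef_pos: [0.5158, 0.049, 0.1791]
eef_rot: [-0.008, -0.705, -0.009, 0.709]
wrist_force: [-0.3, 0.3, -0.6]
opening: 0.152
t 8.28 p [0.5158 0.049  0.1791] jaw -1.5467 F [-0.33  0.31 -0.57] T [-0.013 -0.074  0.007] open 0.152 q6 1.411
pos [0.5158 0.049  0.1791] jaw -1.5467 tiltfix tool [-0.      0.0044  0.0023]
world delta cm [ 0.41 -0.94 -5.41] tool cm [ 5.4   0.96 -0.41]
turn ax -0.0007
```

```bash
python3 -m creep '0 0 0.9 -0.4 0 0.004 0.002;0 2 0 0 0 0 0;0 2 0 0 0 0 0;0 0.5 0 0 0 0 0;0 0 0 0 0 0 0;0 0 0 0 0 0 0'
python3 -c "
from h import *
st();togo([0.5199,0.0396,0.115],-1.546)"; python3 look.py w4
```

```text
time_s: 9.02
eef_pos: [0.521, 0.0389, 0.1381]
eef_rot: [0.01, 0.71, 0.008, -0.704]
wrist_force: [-0.1, -0.5, -0.3]
opening: 0.153
t 9.03 p [0.521  0.0389 0.1381] jaw -1.5454 F [-0.09 -0.48 -0.26] T [ 0.019 -0.044 -0.026] open 0.153 q6 1.393
pos [0.521  0.0389 0.1381] jaw -1.5454 tiltfix tool [-0.     -0.0074 -0.002 ]
world delta cm [-0.11  0.07 -2.31] tool cm [ 2.3  -0.08  0.13]
turn ax 0.0006
```

View pics/w4.png

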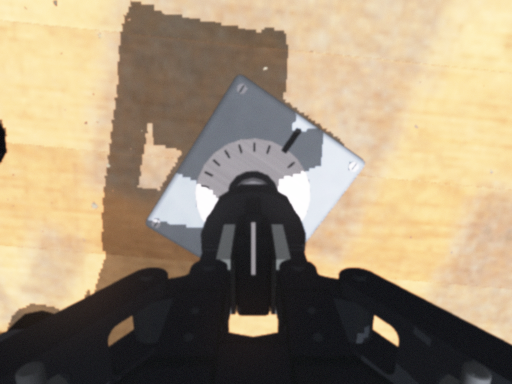

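```bash
python3 -m creep '0 1.6 -0.08 0.13 0 -0.007 -0.002;0 0.6 0 0 0 0 0;0 0 0 0 0 0 0;0 0 0 0 0 0 0'
python3 -c "
from h import *
st();togo([0.5199,0.0396,0.106],-1.546)"
```

```text
time_s: 9.57
eef_pos: [0.52, 0.0396, 0.1149]
eef_rot: [0.009, 0.707, 0.009, -0.707]
wrist_force: [-0.2, 0.1, 0.3]
opening: 0.15
t 9.57 p [0.52   0.0396 0.1149] jaw -1.5452 F [-0.24  0.1   0.27] T [0.009 0.019 0.   ] open 0.15 q6 1.393
pos [0.52   0.0396 0.1149] jaw -1.5452 tiltfix tool [ 0.     -0.0005  0.    ]
world delta cm [-0.01 -0.   -0.89] tool cm [0.89 0.   0.01]
turn ax 0.0008
```

```bash
for i in 1; do :; done; python3 -m creep '0 0.8 0 0 0 0 0;0 0 0 0 0 0 0'; python3 -c "
from h import *
st()"; python3 -m creep '0 0.3 0 0 0 0 0;0 0 0 0 0 0 0'; python3 -c "
from h import *
st()"
```

```text
time_s: 9.82
eef_pos: [0.5201, 0.0397, 0.1065]
eef_rot: [0.009, 0.707, 0.009, -0.707]
wrist_force: [-0.6, 0.1, -0.4]
opening: 0.151
t 9.82 p [0.5201 0.0397 0.1065] jaw -1.5451 F [-0.6   0.09 -0.45] T [ 0.025  0.027 -0.017] open 0.151 q6 1.393
time_s: 10.07
eef_pos: [0.5202, 0.0397, 0.1034]
eef_rot: [0.009, 0.707, 0.009, -0.707]
wrist_force: [-0.5, 0.0, -0.9]
opening: 0.151
t 10.07 p [0.5202 0.0397 0.1034] jaw -1.5451 F [-0.53  0.01 -0.92] T [-0.005 -0.059  0.008] open 0.151 q6 1.393
```

Free so far, so the round mouth is over the shaft. I'll press on in small steps past the 5 mm rest height (TCP 0.1028).

```bash
S='from h import *
st()'; python3 -m creep '0 0.2 0 0 0 0 0;0 0 0 0 0 0 0'; python3 -c "$S"; python3 -m creep '0 0.15 0 0 0 0 0;0 0 0 0 0 0 0'; python3 -c "$S"
```

```text
time_s: 10.32
eef_pos: [0.5204, 0.0396, 0.1014]
eef_rot: [0.009, 0.707, 0.009, -0.707]
wrist_force: [0.2, 0.6, -0.6]
opening: 0.154
t 10.32 p [0.5204 0.0396 0.1014] jaw -1.5451 F [ 0.17  0.6  -0.57] T [-0.06  -0.045  0.001] open 0.154 q6 1.393
time_s: 10.58
eef_pos: [0.5205, 0.0396, 0.0999]
eef_rot: [0.009, 0.708, 0.009, -0.706]
wrist_force: [-0.7, 0.3, -0.6]
opening: 0.151
t 10.57 p [0.5205 0.0396 0.0999] jaw -1.5452 F [-0.74  0.27 -0.57] T [-0.12  -0.006  0.005] open 0.151 q6 1.393
```

```bash
S='from h import *
st()'; python3 -m creep '0 0.2 0 0.05 0 0 0;0 0 0 0 0 0 0'; python3 -c "$S"; python3 -m creep '0 0.2 0 0 0 0 0;0 0 0 0 0 0 0'; python3 -c "$S"; python3 -m creep '0 0.15 0 0 0 0 0;0 0 0 0 0 0 0'; python3 -c "$S"
```

```text
time_s: 10.82
eef_pos: [0.5203, 0.0394, 0.0981]
eef_rot: [0.009, 0.708, 0.009, -0.706]
wrist_force: [-0.0, -1.0, 1.0]
opening: 0.146
t 10.82 p [0.5203 0.0394 0.0981] jaw -1.545 F [-0.04 -1.03  1.01] T [-0.182  0.049 -0.029] open 0.146 q6 1.393
time_s: 11.08
eef_pos: [0.5207, 0.0392, 0.0966]
eef_rot: [0.009, 0.708, 0.009, -0.706]
wrist_force: [-1.5, -0.5, 3.2]
opening: 0.152
t 11.07 p [0.5207 0.0392 0.0966] jaw -1.5451 F [-1.47 -0.49  3.21] T [-0.037  0.158 -0.011] open 0.152 q6 1.393
time_s: 11.32
eef_pos: [0.5209, 0.0393, 0.0952]
eef_rot: [0.009, 0.708, 0.009, -0.706]
wrist_force: [-0.7, -0.3, 1.7]
opening: 0.15
t 11.32 p [0.5209 0.0393 0.0952] jaw -1.5451 F [-0.66 -0.26  1.67] T [-0.037  0.065  0.031] open 0.15 q6 1.393
```

```bash
S='from h import *
st();togo([.5200,.0396,.09],-1.545)'; python3 -m creep '0 0.15 0 0.08 0 -0.003 0;0 0 0 0 0 0 0'; python3 -c "$S"; python3 -m creep '0 0.15 0 0.03 0 0 0;0 0 0 0 0 0 0'; python3 -c "$S"
```

```text
time_s: 11.58
eef_pos: [0.5206, 0.0392, 0.0938]
eef_rot: [0.009, 0.708, 0.009, -0.707]
wrist_force: [0.7, 0.9, 1.4]
opening: 0.154
t 11.57 p [0.5206 0.0392 0.0938] jaw -1.5452 F [0.72 0.94 1.42] T [-0.079 -0.018 -0.026] open 0.154 q6 1.394
pos [0.5206 0.0392 0.0938] jaw -1.5452 tiltfix tool [-0.     -0.0015 -0.001 ]
world delta cm [-0.06  0.04 -0.38] tool cm [ 0.38 -0.04  0.05]
turn ax -0.0002
time_s: 11.82
eef_pos: [0.5212, 0.0392, 0.0928]
eef_rot: [0.009, 0.708, 0.009, -0.706]
wrist_force: [1.3, 0.4, 1.7]
opening: 0.15
t 11.82 p [0.5212 0.0392 0.0928] jaw -1.5452 F [1.35 0.42 1.7 ] T [-0.019 -0.349  0.004] open 0.15 q6 1.393
pos [0.5212 0.0392 0.0928] jaw -1.5452 tiltfix tool [-0.     -0.0036 -0.0011]
world delta cm [-0.12  0.04 -0.28] tool cm [ 0.28 -0.05  0.12]
turn ax -0.0002
```

```bash
S='from h import *
st()'; python3 -m creep '0 0.15 0 0 0 0 0;0 0 0 0 0 0 0'; python3 -c "$S"; python3 -m creep '0 0.15 0 0 0 0 0;0 0 0 0 0 0 0'; python3 -c "$S"; python3 look.py w5; python3 held.py w5
```

```text
time_s: 12.08
eef_pos: [0.5216, 0.0391, 0.091]
eef_rot: [0.009, 0.709, 0.009, -0.705]
wrist_force: [2.5, 0.2, -1.5]
opening: 0.15
t 12.07 p [0.5216 0.0391 0.091 ] jaw -1.5453 F [ 2.46  0.17 -1.45] T [ 0.026 -0.491 -0.039] open 0.15 q6 1.393
time_s: 12.32
eef_pos: [0.5217, 0.0391, 0.0894]
eef_rot: [0.009, 0.709, 0.009, -0.705]
wrist_force: [1.8, -0.4, 1.8]
opening: 0.152
t 12.32 p [0.5217 0.0391 0.0894] jaw -1.5454 F [ 1.81 -0.42  1.75] T [ 0.015 -0.384 -0.052] open 0.152 q6 1.393
bar 3576 [-0.0234 -0.0003 -0.0019] ((-1.041727066040039, -0.43543052673339844), (18.856945037841797, 44.3314208984375), 5.290074348449707)
skirt 2499 [ 0.0041 -0.0003 -0.0129] [ 0.     -0.0255 -0.0245] [0.01   0.0248 0.0056]
(-0.3686579167842865, 0.6427806615829468) 25.4080810546875
line 250 [-0.024  -0.0002 -0.0092] [-0.0258 -0.0009 -0.0201] [-0.0208  0.0006  0.0027] ((-0.14255833625793457, -8.692464828491211), (1.5875612497329712, 22.71516227722168), 0.032820429652929306)
```

View pics/w5.png

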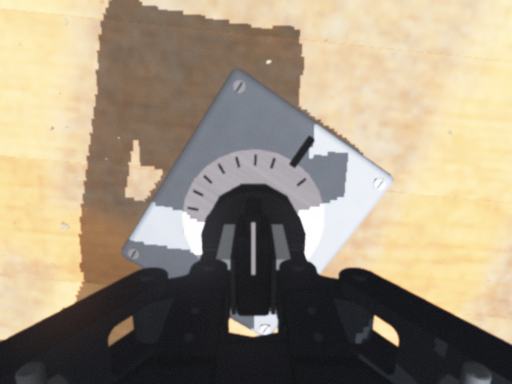

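```bash
S='from h import *
st()'; python3 -m creep '0 0.15 0 0 0 0 0;0 0 0 0 0 0 0'; python3 -c "$S"; python3 -m creep '0 0.15 0 0 0 0 0;0 0 0 0 0 0 0'; python3 -c "$S"
```

```text
time_s: 12.62
eef_pos: [0.5217, 0.0391, 0.0882]
eef_rot: [0.009, 0.709, 0.009, -0.705]
wrist_force: [1.1, -1.0, 2.3]
opening: 0.151
t 12.62 p [0.5217 0.0391 0.0882] jaw -1.5453 F [ 1.07 -0.96  2.33] T [ 0.037 -0.316  0.049] open 0.151 q6 1.393
time_s: 12.88
eef_pos: [0.5217, 0.0391, 0.087]
eef_rot: [0.009, 0.709, 0.009, -0.705]
wrist_force: [0.2, 0.1, 5.1]
opening: 0.148
t 12.88 p [0.5217 0.0391 0.087 ] jaw -1.5453 F [0.19 0.13 5.14] T [ 0.057 -0.026 -0.048] open 0.148 q6 1.393
```

```bash
S='from h import *
st();togo([.5205,.0394,.0895],-1.545)'; python3 -m creep '0 0.2 0 0 0 0 0;0 0 0 0 0 0 0'; python3 -c "$S"; python3 -m creep '0 -0.4 0 0 0 -0.004 0;0 0 0 0 0 0 0'; python3 -c "$S";python3 -m creep '0 -0.15 0 0 0 0 0;0 0 0 0 0 0 0;0 0 0 0 0 0 0'; python3 -c "$S"
```

```text
time_s: 13.12
eef_pos: [0.5218, 0.0391, 0.0858]
eef_rot: [0.01, 0.709, 0.009, -0.705]
wrist_force: [-0.5, 0.5, 7.6]
opening: 0.149
t 13.12 p [0.5218 0.0391 0.0858] jaw -1.545 F [-0.52  0.47  7.61] T [ 0.025  0.179 -0.021] open 0.149 q6 1.393
pos [0.5218 0.0391 0.0858] jaw -1.545 tiltfix tool [ 0.     -0.0046 -0.0013]
world delta cm [-0.13  0.03  0.37] tool cm [-0.37 -0.03  0.13]
turn ax -0.0
time_s: 13.38
eef_pos: [0.5217, 0.0391, 0.0896]
eef_rot: [0.01, 0.707, 0.009, -0.707]
wrist_force: [2.0, -0.2, 0.8]
opening: 0.153
t 13.38 p [0.5217 0.0391 0.0896] jaw -1.5451 F [ 2.03 -0.18  0.82] T [-0.073 -0.463 -0.037] open 0.153 q6 1.394
pos [0.5217 0.0391 0.0896] jaw -1.5451 tiltfix tool [-0.     -0.0005 -0.0013]
world delta cm [-0.12  0.03 -0.01] tool cm [ 0.01 -0.03  0.12]
turn ax -0.0001
time_s: 13.75
eef_pos: [0.5217, 0.0391, 0.0904]
eef_rot: [0.009, 0.707, 0.009, -0.707]
wrist_force: [2.2, -0.2, 0.3]
opening: 0.152
t 13.75 p [0.5217 0.0391 0.0904] jaw -1.5454 F [ 2.16 -0.2   0.34] T [ 0.053 -0.512  0.049] open 0.152 q6 1.394
pos [0.5217 0.0391 0.0904] jaw -1.5454 tiltfix tool [-0.     -0.0006 -0.0011]
world delta cm [-0.12  0.03 -0.09] tool cm [ 0.09 -0.03  0.12]
turn ax -0.0004
```

```bash
cat > off.py <<'E'
import sys
from h import *
n=sys.argv[1]; g=np.load(n+'.npz'); p=(g['p'],g['R']); C=cloud('wrist',g['d'],p); im=cv2.imread(f'pics/{n}.png'); ax=np.array([.5197,.0396]) if len(sys.argv)<3 else np.array(list(map(float,sys.argv[2:4])))
r=np.hypot(C[...,0]-ax[0],C[...,1]-ax[1]); a=np.arctan2(C[...,1]-ax[1],C[...,0]-ax[0])
m=(r>.036)&(r<.060)&(abs(a+.56)<.2)&(C[...,2]>.045)&(im.max(2)<90)
P=C[m]; print(len(P),P.mean(0).round(4),'ang',np.arctan2(*(P.mean(0)[:2]-ax)[::-1]).round(4),'r',np.hypot(*(P.mean(0)[:2]-ax)).round(4),cv2.minAreaRect((P[:,:2]*1000).astype(np.float32)))
E
for i in w3 w4 w5; do python3 off.py $i; done
python3 -m creep '0 0 0 -0.04 0.1 0 0;0 0 0 0 0.1 0 0;0 0 0 0 0.1 0 0;0 0 0 0 0.1 0 0;0 0 0 0 0 0 0'; python3 -c "
from h import *
st()"
```

```text
55 [0.5599 0.014  0.0534] ang -0.5663 r 0.0477 ((559.8232421875, 14.055828094482422), (2.338226079940796, 16.45170021057129), 57.369144439697266)
151 [0.5598 0.0138 0.0531] ang -0.5708 r 0.0477 ((559.7197875976562, 13.660862922668457), (4.4600372314453125, 17.618370056152344), 57.34904098510742)
236 [0.5601 0.0138 0.0533] ang -0.568 r 0.0479 ((559.8253173828125, 13.585785865783691), (4.530148983001709, 18.320833206176758), 58.20017623901367)
time_s: 14.38
eef_pos: [0.5216, 0.038, 0.0903]
eef_rot: [0.134, -0.694, 0.136, 0.694]
wrist_force: [3.1, 0.8, 0.0]
opening: 0.151
t 14.38 p [0.5216 0.038  0.0903] jaw -1.9548 F [3.07 0.81 0.01] T [ 0.078 -0.538  0.1  ] open 0.151 q6 1.805
```

```bash
python3 -m creep '0 0 -0.04 -0.06 0.1 0 0;0 0 0 0 0.1 0 0;0 0 0 0 0.085 0 0;0 0 0 0 0 0 0;0 0 0 0 0 0 0'; python3 -c "
from h import *
st();togo([.5217,.0391,.0904],-2.238)"; python3 look.py w6; python3 held.py w6
```

```text
time_s: 15.0
eef_pos: [0.5213, 0.0374, 0.0901]
eef_rot: [0.228, -0.668, 0.233, 0.669]
wrist_force: [1.8, 0.0, 0.0]
opening: 0.152
t 15.0 p [0.5213 0.0374 0.0901] jaw -2.2347 F [1.82 0.   0.02] T [-0.064 -0.461  0.106] open 0.152 q6 2.086
pos [0.5213 0.0374 0.0901] jaw -2.2347 tiltfix tool [-0.     -0.0006 -0.0062]
world delta cm [0.04 0.17 0.03] tool cm [-0.03 -0.16  0.07]
turn ax 0.0033
bar 3573 [-0.0234 -0.0004 -0.0017] ((-0.2873964309692383, -0.1411151885986328), (18.961036682128906, 43.9294548034668), 1.4129552841186523)
skirt 2501 [ 0.0041 -0.0006 -0.0127] [ 0.0001 -0.0257 -0.0243] [0.01   0.0245 0.0056]
(-0.6120011806488037, 0.7583852410316467) 25.338048934936523
line 205 [-0.0241 -0.0006 -0.0089] [-0.0254 -0.0012 -0.0197] [-0.0224  0.      0.0021] ((-0.5882510542869568, -8.768413543701172), (21.81593894958496, 1.193405032157898), 89.9510498046875)
```

View pics/w6.png

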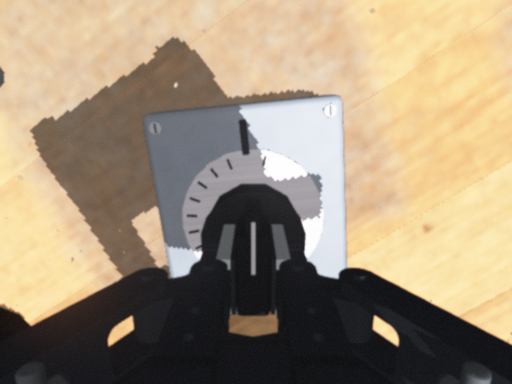

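```bash
python3 -m creep '0.5 0 0 0 0 0 0;0.5 0 0 0 0 0 0;0.5 0 0 0 0 0 0;0.5 0 0 0 0 0 0'; python3 -c "
from h import *
st()"; python3 look.py w7; python3 off.py w7
cat > nose.py <<'E'
import sys
from h import *
n=sys.argv[1]; g=np.load(n+'.npz'); p=(g['p'],g['R']); C=cloud('wrist',g['d'],p); im=cv2.imread(f'pics/{n}.png')
ax=np.array([.521,.039]); r=np.hypot(C[...,0]-ax[0],C[...,1]-ax[1]); z=C[...,2]
for z0,z1 in [(.108,.12)]:
    m=(r<.029)&(z>z0)&(z<z1); P=C[m]; b=cv2.minAreaRect((P[:,:2]*1000).astype(np.float32)); print('bar',len(P),P.mean(0).round(4),b)
    d=P[:,:2]-P[:,:2].mean(0); w,v=np.linalg.eigh(d.T@d); print('pca ang',np.arctan(v[1,1]/v[0,1]).round(3))
    L=m&(im.min(2)>100); P=C[L]; 
    if len(P)>5: d=P[:,:2]-P[:,:2].mean(0); w,v=np.linalg.eigh(d.T@d); print('line',len(P),P.mean(0).round(4),np.arctan(v[1,1]/v[0,1]).round(3))
m=(r<.03)&(z>.079)&(z<.091); P=C[m]
if len(P): print('skirt',len(P),P[:,2].mean().round(4),cv2.minEnclosingCircle((P[:,:2]*1000).astype(np.float32)))
E
python3 nose.py w7; python3 nose.py w6
```

```text
time_s: 15.55
eef_pos: [0.5188, 0.038, 0.0888]
eef_rot: [0.227, -0.666, 0.232, 0.671]
wrist_force: [-0.5, -0.3, -0.5]
opening: 0.501
t 15.55 p [0.5188 0.038  0.0888] jaw -2.2329 F [-0.53 -0.34 -0.49] T [-0.023 -0.007 -0.017] open 0.501 q6 2.084
242 [0.5602 0.0134 0.0533] ang -0.5738 r 0.0482 ((560.0580444335938, 13.530950546264648), (3.708451986312866, 18.195682525634766), 57.72072219848633)
bar 4203 [0.5224 0.038  0.1133] ((520.7463989257812, 36.23295593261719), (52.085025787353516, 43.12192916870117), 79.9146728515625)
pca ang 0.18
line 234 [0.529  0.0331 0.1138] -0.591
skirt 5157 0.0855 ((520.8123779296875, 38.8646354675293), 25.598527908325195)
bar 3984 [0.5233 0.0367 0.1138] ((520.7713623046875, 37.121826171875), (38.85010528564453, 38.646629333496094), 1.6072670221328735)
pca ang -0.666
line 257 [0.529  0.033  0.1143] -0.754
skirt 2543 0.0859 ((521.0222778320312, 38.341514587402344), 25.33591651916504)
```

View pics/w7.png

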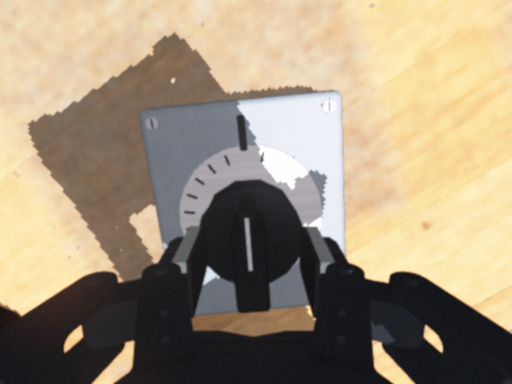

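```bash
python3 -m creep '0.6 -1 0 0 0 0 0;0.6 -3 0 0 0 0 0;0.6 -4 0 0 0 0 0;0.6 -4 0 2 0 0 0;0.6 -2 0 3 0 0 0;0.6 0 0 0 0 0 0;0.6 0 0 0 0 0 0;0.6 0 0 0 0 0 0'; python3 -c "
from h import *
st()"; python3 look.py w8; python3 off.py w8 .5208 .0389; python3 nose.py w8
python3 - <<'E'
from h import *
g=np.load('w8.npz'); C=cloud('wrist',g['d'],(g['p'],g['R'])); im=cv2.imread('pics/w8.png')
m=(np.hypot(C[...,0]-.521,C[...,1]-.039)<.022)&(C[...,2]>.108)&(C[...,2]<.12)&(im.min(2)>90)
P=C[m]; print(len(P)); print(cv2.minAreaRect((P[:,:2]*1000).astype(np.float32)), cv2.fitLine((P[:,:2]*1000).astype(np.float32),cv2.DIST_HUBER,0,.01,.01).ravel())
m=(C[...,2]>.045)&(C[...,2]<.053)&(np.hypot(C[...,0]-.521,C[...,1]-.039)<.09);P=C[m];print('box',cv2.minAreaRect((P[:,:2]*1000).astype(np.float32)))
E
```

```text
time_s: 16.6
eef_pos: [0.4806, 0.0693, 0.2367]
eef_rot: [0.228, -0.667, 0.232, 0.67]
wrist_force: [0.4, -0.0, 0.0]
opening: 0.598
t 16.6 p [0.4806 0.0693 0.2367] jaw -2.2336 F [ 0.39 -0.02  0.04] T [ 0.037 -0.008  0.016] open 0.598 q6 2.136
48 [0.5602 0.0136 0.0536] ang -0.5719 r 0.0468 ((560.5054931640625, 13.554275512695312), (2.49697208404541, 16.39501953125), 57.326744079589844)
bar 902 [0.5207 0.039  0.1132] ((521.7734375, 38.27373504638672), (13.937596321105957, 43.859474182128906), 55.92487335205078)
pca ang -0.592
line 130 [0.529  0.033  0.1134] -0.593
skirt 1816 0.0855 ((520.9273681640625, 38.72249221801758), 25.422822952270508)
138
((529.0452880859375, 33.0645866394043), (3.5126729011535645, 22.694765090942383), 55.794376373291016) [  0.82241863  -0.56888276 529.05945     33.070484  ]
box ((520.2857055664062, 39.11007308959961), (110.13105010986328, 130.31715393066406), 57.63138198852539)
```

View pics/w8.png

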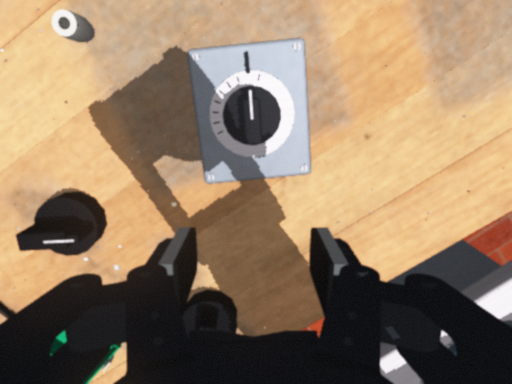

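The pointer sits about 0.03 rad (under 2°) from the off mark and the knob is seated at home height, with the gripper clear. One overview check before I hand in.

```bash
python3 - <<'E'
from h import *
im,d=ctrl.camera('top'); cv2.imwrite('pics/top9.png',cv2.resize(im[110:290,120:360],None,fx=3.3,fy=3.3,interpolation=2))
st()
E
```

```text
t 16.7 p [0.4805 0.0693 0.2365] jaw -2.2337 F [ 0.25 -0.66 -0.85] T [ 0.005  0.012 -0.042] open 0.597 q6 2.136
```

View pics/top9.png

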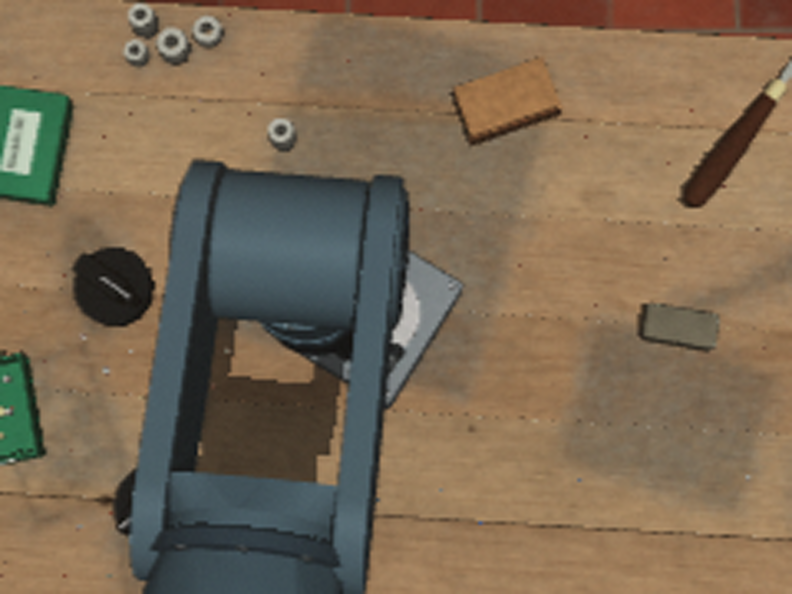

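The collet (282,132), sanding block (507,100), whetstone (680,326) and upper large knob (113,287) are all where they started. The arm partly hides the lower large knob.

```bash
python3 -c "
from bench import ctrl
print(ctrl.hand_in())"
```

```text
the job is handed in; nothing more can be done
None
```

The smallest knob is snapped onto the D-shaft with its pointer at the off mark. I let go of it, moved clear and handed in at about 16.7 s.

- **Fit:** I read the flat's angle from the wrist camera (about 0.03 rad in world axes). The knob slipped on at that angle without any searching.
- **Push home:** The most the wrist force read while pushing was about 7.6 N, so the shaft sank about 4 mm of its 10 mm. The knob's height matched the collar, and the skirt top read 85.5 mm above the table against 85 mm expected at home. The ball resistance read only about 3 N at most, the low end of what was given.
- **Off mark:** I overshot by about 0.1 rad to allow for the spring-back. After release the pointer read -0.59 to -0.605 rad and the mark about -0.57, so it stands 0.02 to 0.035 rad clockwise of it. I left that small error rather than regrip.
- **Shaft position:** My first camera estimate of the shaft axis was about 1 mm off in x, which gave a side load of up to about 3 N while pushing and turning.
- **Other things:** The whetstone, sanding block, collet and upper large knob are unmoved in the last top picture. The arm partly hid the lower large knob there, so I could not check it fully, but nothing suggested contact with it.

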